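Change the snap cap on the gas manifold's outlet stud

ROBOT

A 6-joint arm with a two-finger parallel gripper is mounted at the origin on the work surface. World frame = base frame: x ahead of the robot, y to its left, z up, the work surface at z = 0. Lengths are in mm, angles in rad, forces in N, time in s.
With the tool pointing down it reaches from about 350 to 775 mm from the base axis. Payload 7.3 kg.
Tool frame: the origin (TCP) lies on the centre line of the jaws, within the pads' length; the fingertips stand 22 mm ahead of it and the grasp point (between the pads) lies 3 mm ahead of it; z points along the fingers, y is the direction in which the jaws open and shut (so a half turn about z gives the same grasp; the last joint's range is limited). The gripper opens to 92 mm and grips with 3 to 60 N. Pads are 19 mm wide; open, the fingers measure 130 mm over their backs; the gripper's body (75 mm by 190 mm) begins 47 mm behind the grasp point.
Start: joints at [-1.335, 0.342, 1.524, -0, 1.275, -0.146], TCP at [195.633, -487.207, 248.741] pointing down, gripper open.
Joint ranges: [-2.53, 2.53], [-0.77, 2.02], [0.04, 2.7], [-1, 4.14], [0.28, 2.66], [-3.11, 3.11]. Speed limits (rad/s): [2.57, 2.57, 3.14, 3.14, 3.14, 3.14].

INTERFACE

Orientations are given as [roll, pitch, yaw] about the fixed x, y, z axes, in that order (R = Rz(yaw) Ry(pitch) Rx(roll)).
In Python, from plant import get_obs, capture, bot, spot_in gives the robot as it stands.
- The arm moves only by the shell command python3 -m handwheel 'ROWS' [OPENING]. ROWS is JSON, a list of rows, each a list of 2 entries, a list of its own where there are three numbers: the shift along the world's x, y, z in mm, then the turn, a rotation vector about the world's x, y, z in rad. In form: [[[x, y, z], [wx, wy, wz]], ...]. A call has 1 to 12 rows; each row shifts and turns the commanded pose from where the row before left it; what a row does not reach is not made up. A row lasts 1/8 s, in which the tool goes at most 62.5 mm and 10.7 degrees, less where a joint would pass 70% of its speed; a pose out of reach is approached as far as the arm can. A call is refused whole if a number of a shift passes 62.5 or a number of a turn 0.188, either way. A call with a gripper value outside its range is refused whole. OPENING is the closure, from 0 (fully open) to 1 (shut), set as the call begins (- or left out, the last holds). The fingers move at their own pace and stop on an object; the grip force is fixed at half the most. Time passes only in rows, so rows that do not move let the fingers close. It gives the time, the measured TCP pose, the force and the opening at its end, in the units of the state.
- get_obs(): the state, without advancing time (a new reading comes with each control period).
- capture(name): name is "scene" or "side" or "wrist"; returns a dict with "img" (420x560x3 uint8, red, green, blue), "fx", "fy", "cx", "cy" (pixels), "cam_to_world" (4x4, takes a point from camera to world coordinates). Camera axes: x right, y up, looking along -z (the intrinsics and any distortion apply to the point x, -y, -z); pixel columns grow to the right and rows downward; lengths in mm; the calibration is good to about 2 mm. A picture is of the moment at which its call begins. There is no depth.
- bot.close_job(): hands the job in, once; it reports no verdict.
Trained networks look in the newest picture that a camera, given by its name, has taken for a name from the list of things; names that differ only in an ending like _2 or _b are one class to them, and where a whole thing is asked for, a point or a joint stands for the part that bears it (a point fixed in the world has none). Each returns a list of dicts, best first, with "score" (0 to 1); they miss things now and then, are a little off and sometimes report something else, mostly with a low value. They report only what shows in the picture. A call takes as long as a camera call. They do not tell look-alikes from the thing itself.
- spot_in(thing, camera): "xyz" ([x, y, z] in mm, in the coordinates of the camera as it stood for that picture, good to about 4 mm: the middle of the surface that is visible of it).
The state is a dict: "time": time; "joint_positions": joint angles; "dq": joint speeds; "tau": joint torques, N m; "tool_pos": TCP position; "tcp_rot": TCP orientation; "contact_force": force on the tool from outside, world axes, zero at the start; "moment": the same for the moment, N m; "grip_width": finger opening in mm.
Only numpy, scipy, OpenCV 4.12 (cv2) and the standard library are available. Lean on these libraries where they do the work, as an engineer would, in place of code of your own. Each camera call takes 0.05 s, during which the arm holds its last target. There are 200 camera calls.

TASK

The yellowed cap on the gas manifold's stud is worn out and sits there loose: lift it off and drop it into the red reject box. Then take the blue cap from the steel tray and press it down over the stud until you feel it click, keep pressing after the click until it is fully home with the rubber seal squeezed right down, and finish while still holding it pressed down like that, without letting go. Leave the wide white cap and everything else where it stands.

Things in the scene. Friction and masses are not known exactly. Their poses are not given: they have to be found in the camera images.
- stud_foot (a point): Foot of the upright steel stud: on its axis, at the top face of the aluminium block (z up). The stud is a post 22.6 mm in diameter, its top 36 mm above this point, the last 6 mm tapering to 14 mm. Four sprung brass beads stick out of its sides to 30.4 mm across, centred 20 mm above this point. A black rubber seal ring, 35 mm across, surrounds it, its top 13 mm above this point when free.
- manifold: Aluminium block that carries the stud at its centre: 120 x 90 mm, 30 mm high, fixed, origin at the centre of its underside, x along the 120 mm side. To fit, a cap's lip is forced over the beads: from the rim 24 mm above stud_foot the push rises to 6 to 14 N, then drops away (the click) below 20 mm, the beads even pulling the cap down, until the rim meets the seal at 13 mm and the push rises again.
- seal (a joint): How far the sprung rubber seal ring round the stud's foot is pushed down, in m: 0 free, 0.005 squeezed right down (about 3 N to start, 9 N at the bottom). With a cap clicked home but no longer pressed it springs back to nearly 0. A cap fully home has its rim 8 mm above stud_foot, its inside meeting the stud's top.
- old_cap_mid (a point): Centre (half-way up, on the axis) of the worn yellow cap: 40 mm in diameter, 34 mm high, open at the bottom, closed top 6 mm thick, 30 g. At the start it stands upright over the stud, its rim resting on the seal ring, held by nothing; it lifts straight off (lift it 30 mm or more to clear the stud).
- new_cap_mid (a point): Centre (half-way up, on the axis; z up along the axis) of the new blue snap cap with a white spot on top: 40 mm in diameter, 34 mm high, open end down, closed top 6 mm thick, 24 to 42 g. It stands upright on the steel tray. Inside its rim is the snap lip, 4 mm high, with an opening of 26 mm that passes the stud but not its beads.
- cap_tray: Flat steel tray with a black mat, 200 x 100 x 6 mm, fixed on the table, origin at the centre of its underside, x along its 200 mm side. The blue cap stands near one end and the wide white one near the other, either way round, about 100 mm apart along x.
- reject_box: Red open-topped reject box, 150 x 150 mm, 80 mm high, walls and floor 4 mm thick, fixed on the table, origin at the centre of its underside.
- wide_cap: White wide cap, 52 mm in diameter, 24 mm high, on the tray; to be left alone. Origin at the centre of its underside.
- amber_bottle: Amber bottle with a white cap, 52 mm in diameter, 120 mm high, bystander. Origin at its underside.
- steel_cup: Open steel cup, 70 mm across, 75 mm high, bystander. Origin at its underside.
- gel_jar: White jar with a green lid, 56 mm in diameter, 50 mm high, bystander. Origin at its underside.
- mirror_tool: Dental mouth mirror lying on the table, 165 mm long along its x, 8 mm thick handle, bystander. Origin near its middle.
- mixing_dish: Small white ceramic dish, 60 mm across, 28 mm high, bystander. Origin at its underside.
- gauze_tin: Flat aluminium tin, 70 x 50 x 30 mm, bystander. Origin at its underside.
Not all that is in view belongs to the job. Of the things shaped like the part that bears new_cap_mid, the blue one is meant.

How it is judged (in metres and radians):
On the way, in this order (a step that is already met when the one before it is completed fails the run):
1. the worn yellow cap lies in the red reject box, let go (x of old_cap_mid in the frame of reject_box between -0.075 and 0.075 m and y of old_cap_mid in the frame of reject_box between -0.075 and 0.075 m and height (world z) of old_cap_mid below 0.05 m and contact force between the fingers and old_cap below 0.1 N), for 0.2 s.
2. the blue cap has snapped over the stud's beads (z of new_cap_mid in the frame of stud_foot below 0.03 m and horizontal distance between new_cap_mid and stud_foot below 0.004 m and angle between new_cap_mid's own z axis and vertical below 0.12 rad), for 0.1 s.
At the end, for the whole second after the job is handed in: Yellow cap inside the red box, centre under 50 mm high; blue cap clicked over the stud, upright (0.1 rad), centred (4 mm), its centre under 27 mm above the stud's foot, still held pressed down by the robot (over 3 N) with the seal squeezed 3.3 of its 5 mm or more (x of old_cap_mid in the frame of reject_box between -0.075 and 0.075 m and y of old_cap_mid in the frame of reject_box between -0.075 and 0.075 m and height (world z) of old_cap_mid below 0.05 m and z of new_cap_mid in the frame of stud_foot between 0.022 and 0.027 m and horizontal distance between new_cap_mid and stud_foot below 0.004 m and angle between new_cap_mid's own z axis and vertical below 0.1 rad and value of joint seal above 0.0033 m and contact force between any of the fingers, the arm and new_cap above 3 N); the arm keeps its last pose, push and grip.
It fails at once if the wide white cap is moved by more than 30 mm (distance of wide_cap from where it was at the start of the episode above 0.03 m).
It fails at once if a bystander is moved by more than 30 mm (distance of any of amber_bottle, steel_cup, gel_jar, mirror_tool, mixing_dish, gauze_tin from where it was at the start of the episode above 0.03 m).
It also fails if it takes over 59 s, if anything falls off the work surface, if the arm or the gripper's body presses on something with over 40 N, if the wrist force passes 120 N, or if a joint passes its speed limit or range.

## Working session

There is one attempt and no reset: what is moved stays moved. The work goes in short steps, Python scripts to look and compute and a shell command to move; the robot and the scene stay as the last step left them, time stands still between calls to the robot, and variables do not carry over. Pictures are saved under pics/ and viewed, about 8 in all and at most 12, crops included, and the job is handed in when it is done.

```bash
mkdir -p pics; ls
cat > h.py <<'E'
import numpy as np, cv2
from plant import get_obs, capture, bot, spot_in
def save(c,n): cv2.imwrite(f'pics/{n}.png', c['img'][:,:,::-1])
def w(c,p): return (c['cam_to_world']@np.r_[p,1])[:3]
def ray(c,u,v,z):
    M=c['cam_to_world']; d=M[:3,:3]@np.array([(u-c['cx'])/c['fx'],-(v-c['cy'])/c['fy'],-1]); o=M[:3,3]
    return o+d*(z-o[2])/d[2]
def proj(c,p):
    q=np.linalg.inv(c['cam_to_world'])@np.r_[p,1]; return (c['cx']+c['fx']*q[0]/-q[2], c['cy']+c['fy']*q[1]/q[2])
E
python3 - <<'E'
from h import *
np.set_printoptions(precision=1,suppress=True)
o=get_obs(); print(o['time'],o['tool_pos'],o['tcp_rot'],o['grip_width'])
for cam in ['scene','side']:
    c=capture(cam); save(c,cam+'0'); print(cam,[k for k in c],c['fx'],c['cam_to_world'])
    for t in ['manifold','old_cap_mid','new_cap_mid','cap_tray','reject_box','wide_cap']:
        for r in spot_in(t,cam)[:3]:
            p=w(c,r['xyz']); print(t,round(r['score'],2),p,np.array(proj(c,p)))
E
```

```text
pics
0.0 [ 195.5 -486.8  248. ] [-3.1 -0.   0.4] 91.57329761600393
scene ['img', 'fx', 'fy', 'cx', 'cy', 'cam_to_world'] 395.2298387601838 [[   0.8   -0.5    0.4  915.7]
 [   0.6    0.6   -0.5 -443.8]
 [  -0.     0.6    0.8  852.8]
 [   0.     0.     0.     1. ]]
manifold 0.92 [565.2 -13.   31.2] [276.9 231. ]
old_cap_mid 0.59 [553.4  -1.8  75.5] [275.7 215.3]
new_cap_mid 0.85 [ 441.6 -321.6   37.2] [148.6 291.4]
new_cap_mid 0.83 [ 341.7 -222.5   34.1] [153.2 239.8]
cap_tray 0.72 [ 487.9 -323.9    6.5] [165.  309.8]
reject_box 0.7 [504.4 305.4  37.2] [327.8 148.1]
wide_cap 0.78 [ 537.6 -303.1   28.1] [185.1 312. ]
side ['img', 'fx', 'fy', 'cx', 'cy', 'cam_to_world'] 395.2338373774068 [[ -0.9   0.3  -0.3 287.4]
 [ -0.4  -0.7   0.6 588.3]
 [  0.    0.6   0.8 854.8]
 [  0.    0.    0.    1. ]]
manifold 0.94 [531.1  23.6  34.1] [283.  230.7]
old_cap_mid 0.52 [544.6  13.8  77.5] [279.9 215.8]
new_cap_mid 0.47 [ 432.5 -308.2   40.7] [358.4 159.9]
new_cap_mid 0.46 [ 330.7 -206.5   33.3] [382.1 195. ]
cap_tray 0.75 [ 479.6 -303.9    2.4] [341.4 165.5]
reject_box 0.59 [521.6 280.3   9.6] [240.2 321.4]
wide_cap 0.81 [ 529.4 -287.9   31.3] [325.3 157.2]
```

View pics/scene0.png

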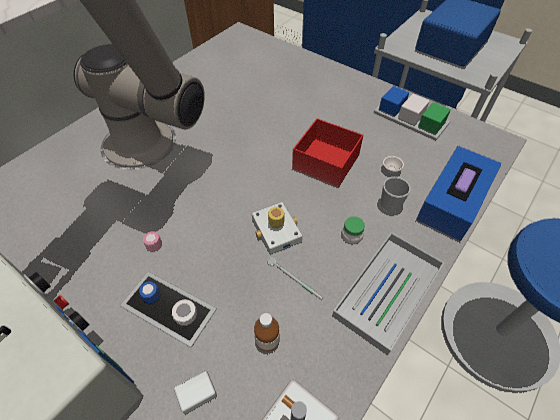

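View pics/side0.png

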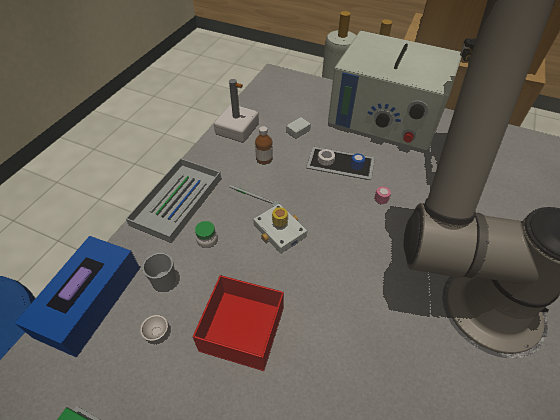

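The scene picture shows the blue cap with a white spot at (148,291) and the wide white cap at (184,312), both on the tray. A pink look-alike stands on the table at (152,240). The yellow cap is on the stud at (276,215) and the red box is at (328,150). In the side picture the blue cap is at (358,159), the pink one at (383,194) and the yellow one at (280,216). The candidates for new_cap are blue (148,291) and pink (152,240). I choose blue, going by the colour, the white spot and the tray.

```bash
cat >> h.py <<'E'
from scipy.optimize import least_squares
def hull(c,x,y,z0,z1,r):
    a=np.linspace(0,2*np.pi,48); P=[proj(c,[x+r*np.cos(t),y+r*np.sin(t),z]) for z in(z0,z1) for t in a]
    return cv2.convexHull(np.array(P,np.float32))
def cen(h): m=cv2.moments(h); return np.array([m['m10'],m['m01']])/m['m00'],m['m00']
def blob(c,uv,lo,hi,R=25):
    s=cv2.cvtColor(np.ascontiguousarray(c['img']),cv2.COLOR_RGB2HSV); m=cv2.inRange(s,lo,hi)
    k=np.zeros_like(m); u,v=map(int,uv); k[max(v-R,0):v+R,max(u-R,0):u+R]=255; m&=k
    n,l,st,_=cv2.connectedComponentsWithStats(m); i=1+st[1:,4].argmax()
    return cv2.convexHull(np.argwhere(l==i)[:,::-1].astype(np.float32))
def locate(obs,z0,z1,r,g):
    f=lambda p:np.concatenate([cen(hull(c,*p,z0,z1,r))[0]-cen(h)[0] for c,h in obs])
    s=least_squares(f,g,diff_step=1e-3); return s.x,s.fun,[cen(h)[1]/cen(hull(c,*s.x,z0,z1,r))[1] for c,h in obs]
YE=((12,110,50),(32,255,255)); BL=((100,120,40),(125,255,255))
E
python3 - <<'E'
from h import *
np.set_printoptions(precision=1,suppress=True)
c1=capture('scene');c2=capture('side')
for n,col,uvs,z,g in [('yel',YE,((276,215),(280,216)),(43,77),(550,5)),('blue',BL,((148,291),(358,160)),(6,40),(437,-315))]:
    ob=[(c,blob(c,uv,*col,R=14)) for c,uv in zip((c1,c2),uvs)]
    print(n,'joint',*locate(ob,*z,20,g)); [print('  single',*locate([o],*z,20,g)) for o in ob]
# tray corners -> yaw (inspect), box centre
for n,c,uv in (('sc',c1,(328,150)),('si',c2,(240,321))):
    h=blob(c,uv,(0,140,40),(8,255,255),R=60); r=cv2.minAreaRect(h); print(n,'box hull centroid',ray(c,*cen(h)[0],40))
for u,v in ((122,305),(151,276),(215,312),(186,343)): print('tray',ray(c1,u,v,6))
for u,v in ((283,203),(252,212),(270,250),(302,240)): print('manif',ray(c1,u,v,30))
a=cv2.resize(c1['img'][205:355,110:230],None,fx=4,fy=4,interpolation=cv2.INTER_CUBIC)[:,:]
cv2.imwrite('pics/crop1.png',a[:,:,::-1])
E
```

```text
yel joint [549.7   3.9] [0.2 0.2 0.2 0.2] [0.833282880912465, 0.8848290210003539]
  single [548.9   4.1] [-0.  0.] [0.8339293567571415]
  single [550.5   3.6] [-0.  0.] [0.8854302698367765]
blue joint [ 436.7 -322.3] [-0.6  1.1 -0.4  2.5] [0.9091654982750202, 0.4552900507516388]
  single [ 435.7 -319.6] [0. 0.] [0.9130239102094416]
  single [ 438.9 -333.6] [ 0. -0.] [0.46023742133870077]
sc box hull centroid [511.7 288.4  40. ]
si box hull centroid [513.6 293.6  40. ]
tray [ 401.5 -376.8    6. ]
tray [ 397.  -286.9    6. ]
tray [ 580.6 -257.6    6. ]
tray [ 579.9 -346.6    6. ]
manif [522.3  67.6  30. ]
manif [476.7  -5.4  30. ]
manif [585.9 -66.2  30. ]
manif [630.1   4.7  30. ]
```

View pics/crop1.png

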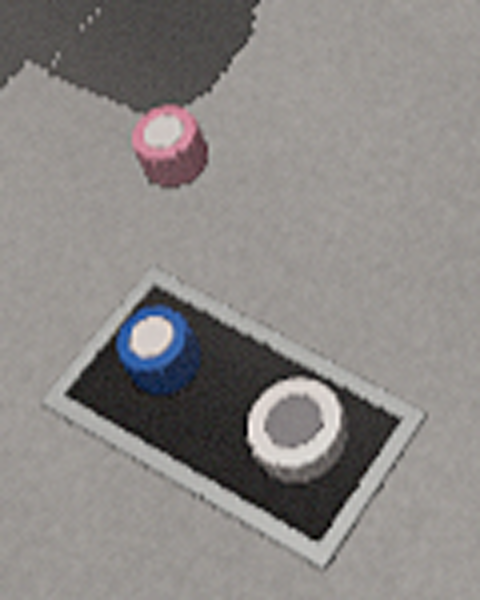

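The crop shows the blue cap with its white spot on the tray, at (155,345) in crop pixels. It stands apart from the pink one (170,140) and the wide white one (295,425), so the choice holds. I now move above the manifold.

```bash
python3 -m handwheel '[[[29.5,41,-4],[0,0,0]],[[29.5,41,-4],[0,0,0]],[[29.5,41,-4],[0,0,0]],[[29.5,41,-4],[0,0,0]],[[29.5,41,-4],[0,0,0]],[[29.5,41,-4],[0,0,0]],[[29.5,41,-4],[0,0,0]],[[29.5,41,-4],[0,0,0]],[[29.5,41,-4],[0,0,0]],[[29.5,41,-4],[0,0,0]],[[29.5,41,-4],[0,0,0]],[[29.5,41,-4],[0,0,0]]]' 0
python3 -m handwheel '[[[0,0,0],[0,0,0]],[[0,0,0],[0,0,0]]]'
python3 - <<'E'
from h import *
np.set_printoptions(precision=2,suppress=True)
o=get_obs(); print(o)
c=capture('wrist'); save(c,'wrist1'); print(c['fx'],c['cam_to_world'], proj(c,[550,4,77]))
E
```

```text
time: 2.3
tool_pos: [550.5, 6.3, 200.7]
tcp_rot: [3.141, -0.0, 0.382]
contact_force: [0.2, -1.0, 0.0]
grip_width: 92.0
time: 2.55
tool_pos: [549.3, 4.6, 200.5]
tcp_rot: [3.142, 0.001, 0.382]
contact_force: [0.3, 0.1, -0.1]
grip_width: 92.0
{'time': 2.55, 'joint_positions': array([-0.13,  0.43,  1.53, -0.  ,  1.18,  1.06]), 'dq': array([-0.02, -0.01,  0.01, -0.  , -0.  , -0.  ]), 'tau': array([  1.  , -46.13, -23.68,   0.14,  -0.08,   0.02]), 'tool_pos': array([549.26,   4.63, 200.52]), 'tcp_rot': array([3.14, 0.  , 0.38]), 'contact_force': array([ 0.34,  0.07, -0.09]), 'moment': array([-0.03,  0.05,  0.03]), 'grip_width': 92.01853212962274}
299.8039281439962 [[  0.37   0.9    0.23 610.9 ]
 [ -0.93   0.36   0.09  29.66]
 [ -0.    -0.25   0.97 336.91]
 [  0.     0.     0.     1.  ]] (np.float64(278.5099663183447), np.float64(204.2004367035532))
```

View pics/wrist1.png

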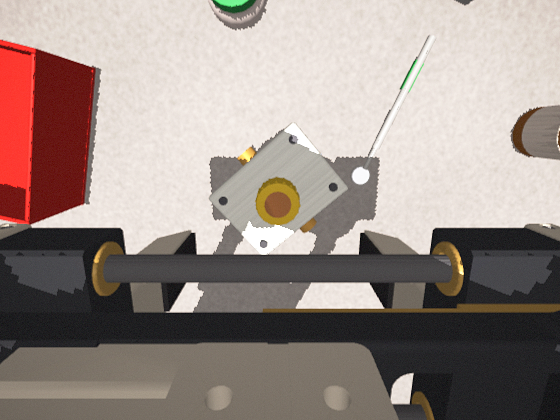

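The wrist picture shows the yellow cap at (277,201), against a predicted (278,204), with the jaws straddling it and the manifold below. I refine the position and descend.

```bash
python3 - <<'E'
from h import *
c=capture('wrist'); h=blob(c,(278,203),*YE,R=40); print(locate([(c,h)],43,77,20,(550,4)), cv2.minEnclosingCircle(h))
E
python3 -m handwheel '[[[0,0,-26],[0,0,0]],[[0,0,-26],[0,0,0]],[[0,0,-26],[0,0,0]],[[0,0,-26],[0,0,0]],[[0,0,-15],[0,0,0]],[[0,0,-14],[0,0,0]],[[0,0,0],[0,0,0]]]' 0
python3 -m handwheel '[[[0,0,0],[0,0,0]],[[0,0,0],[0,0,0]],[[0,0,0],[0,0,0]],[[0,0,0],[0,0,0]],[[0,0,0],[0,0,0]],[[0,0,0],[0,0,0]]]' 1
```

```text
(array([549.68479488,   4.93438859]), array([-4.02297587e-07, -9.00241844e-07]), [0.9439407219869012]) ((276.5, 200.5869598388672), 23.634706497192383)
time: 3.52
tool_pos: [549.3, 4.6, 67.2]
tcp_rot: [-3.141, 0.001, 0.381]
contact_force: [-0.1, -0.1, -0.0]
grip_width: 91.5
time: 4.28
tool_pos: [549.7, 4.8, 67.8]
tcp_rot: [3.141, -0.0, 0.382]
contact_force: [-0.4, -0.8, 1.0]
grip_width: 39.3
```

Holding the cap at 39.3 mm. Lift it and carry it to the box.

```bash
python3 -m handwheel '[[[0,0,15],[0,0,0]],[[0,0,25],[0,0,0]],[[0,0,30],[0,0,0]],[[0,0,20],[0,0,0]],[[-5,40,0],[0,0,0]],[[-6,45,0],[0,0,0]],[[-6,45,0],[0,0,0]],[[-6,45,0],[0,0,0]],[[-6,45,0],[0,0,0]],[[-5,40,0],[0,0,0]],[[-3,26,0],[0,0,0]],[[0,0,0],[0,0,0]]]' 1
python3 - <<'E'
from h import *
c=capture('wrist'); save(c,'wrist2'); c=capture('scene')
h=blob(c,(330,150),(0,140,40),(8,255,255),R=60); print(ray(c,*cen(h)[0],40))
a=cv2.resize(c['img'][70:260,230:430],None,fx=3,fy=3); b=cv2.resize(cv2.imread('pics/wrist2.png')[:,:,::-1],(200,150))
a[:150,:200]=b; cv2.imwrite('pics/crop2.png',a[:,:,::-1])
E
```

```text
time: 5.78
tool_pos: [512.2, 292.5, 158.6]
tcp_rot: [-3.142, -0.001, 0.385]
contact_force: [0.3, -0.1, -0.3]
grip_width: 39.4
[514.21871716 284.87853194  40.        ]
```

View pics/crop2.png

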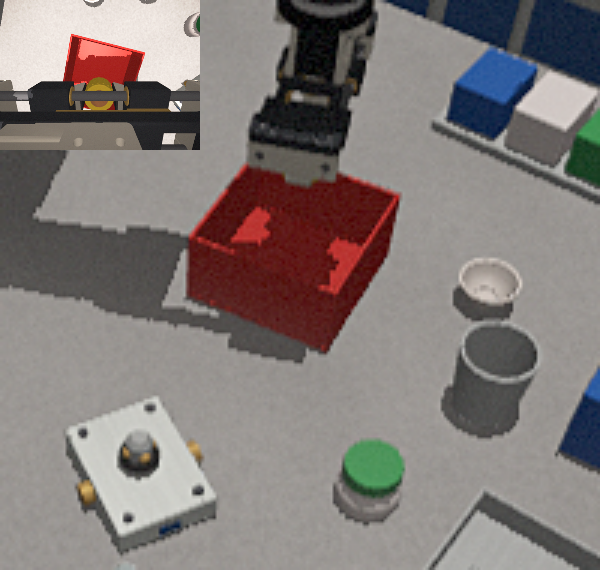

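The cap is over the box, seen at (300,180) in the crop and in the wrist inset, and the bare stud shows at (140,455). Lower it, open part-way and retreat.

```bash
python3 -m handwheel '[[[0,0,-20],[0,0,0]],[[0,0,-25],[0,0,0]],[[0,0,-20],[0,0,0]],[[0,0,-13],[0,0,0]],[[0,0,0],[0,0,0]]]' 1
python3 -m handwheel '[[[0,0,0],[0,0,0]],[[0,0,0],[0,0,0]],[[0,0,0],[0,0,0]],[[0,0,10],[0,0,0]],[[0,0,30],[0,0,0]],[[0,0,40],[0,0,0]],[[0,0,40],[0,0,0]],[[5,-40,5],[0,0,0]],[[10,-50,0],[0,0,0]],[[10,-50,0],[0,0,0]],[[10,-50,0],[0,0,0]],[[2,-40,0],[0,0,0]]]' 0.35
python3 -m handwheel '[[[0,-40,0],[0,0,0]],[[0,-18,0],[0,0,0]],[[0,0,0],[0,0,0]],[[0,0,0],[0,0,0]]]' 0
python3 - <<'E'
from h import *
for cam in('side','scene'):
    c=capture(cam); save(c,cam+'3')
    print([ (r['score'],w(c,r['xyz'])) for r in spot_in('old_cap_mid',cam)[:3]])
c=capture('wrist');save(c,'wrist3'); print(c['cam_to_world'],proj(c,[549.5,4.8,66]))
a=np.hstack([cv2.resize(cv2.imread('pics/side3.png')[260:380,180:300],(400,400)),cv2.resize(cv2.imread('pics/wrist3.png')[100:300,180:380],(400,400))])
cv2.imwrite('pics/crop3.png',a)
E
```

```text
time: 6.5
tool_pos: [512.5, 289.9, 79.2]
tcp_rot: [3.141, 0.002, 0.381]
contact_force: [-0.4, 0.3, 0.1]
grip_width: 39.0
time: 8.0
tool_pos: [550.1, 58.8, 205.7]
tcp_rot: [3.141, -0.001, 0.381]
contact_force: [0.6, -0.2, -0.1]
grip_width: 59.7
time: 8.5
tool_pos: [549.6, 4.0, 204.9]
tcp_rot: [-3.141, -0.0, 0.383]
contact_force: [-0.2, -0.5, 0.5]
grip_width: 90.7
[(0.92, array([509.69167234, 293.41776283,  39.65143054])), (0.3, array([539.46503724,  17.6306615 ,  35.58799794]))]
[(0.68, array([515.72696012, 284.69521816,  35.87343098])), (0.31, array([ 537.28714638, -307.92122513,   26.17603386])), (0.26, array([ 719.05726755, -244.05460996,   82.09220789]))]
[[ 3.74213173e-01  8.99056903e-01  2.27290972e-01  6.11126032e+02]
 [-9.27342682e-01  3.62858701e-01  9.14828602e-02  2.89145325e+01]
 [-2.26209789e-04 -2.45010711e-01  9.69520345e-01  3.41197410e+02]
 [ 0.00000000e+00  0.00000000e+00  0.00000000e+00  1.00000000e+00]] (np.float64(276.61241546180963), np.float64(200.57918654750128))
```

View pics/crop3.png

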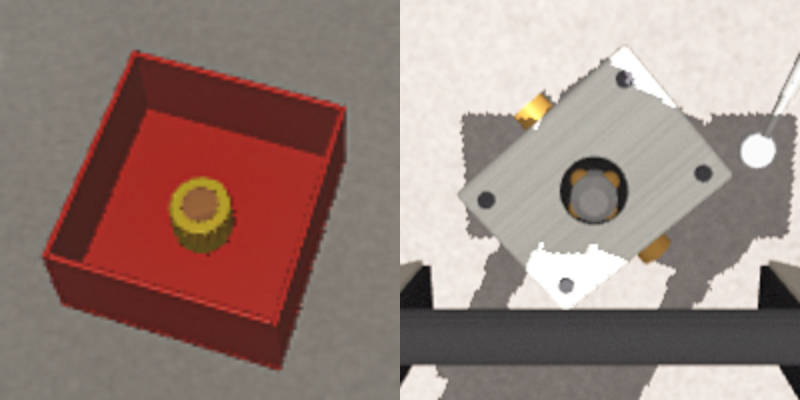

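The yellow cap is inside the red box, at (200,215) in the left crop. In the right crop the bare stud is at (594,195), about wrist pixel (277,198). I refine the stud and the blue cap positions.

Run:
```python
from h import *
c=capture('wrist'); print(get_obs()['tool_pos'])
g=cv2.cvtColor(np.ascontiguousarray(c['img']),cv2.COLOR_RGB2GRAY); R=g[170:225,250:305]
n,l,st,ce=cv2.connectedComponentsWithStats((R<60).astype(np.uint8))
i=1+st[1:,4].argmax(); h=cv2.convexHull(np.argwhere(l==i)[:,::-1].astype(np.float32)+np.float32([250,170]))
(u,v),r=cv2.minEnclosingCircle(h); print('seal',u,v,r,cv2.fitEllipse(h),ray(c,u,v,43), 'r mm',r*np.linalg.norm(c['cam_to_world'][:3,3]-ray(c,u,v,43))/c['fx'])
print('top centre ray',ray(c,277,198,66))
s=capture('scene'); b=locate([(s,blob(s,(148,291),*BL,R=14))],6,40,20,(437,-320)); print(b)
r=spot_in('new_cap_mid','scene'); print([w(s,q['xyz']) for q in r])
```

```text
[549.60546321   3.51779595 204.70952536]
seal 276.3203125 194.71875 16.545316696166992 ((276.3878173828125, 194.62423706054688), (32.22787094116211, 32.935089111328125), 98.2160415649414) [549.93436892   5.16980464  43.        ] r mm 16.848898638296525
top centre ray [551.9603624   5.2127378  66.       ]
(array([ 435.88905534, -319.80216243]), array([-5.47369439e-07, -1.92212576e-06]), [0.9182241582484043])
[array([ 343.65330765, -224.97116689,   33.55738439]), array([ 442.3742809 , -321.77715394,   38.21144837]), array([557.89005001,  -3.87245485,  29.8916298 ]), array([514.96087977, 280.71546485,  37.5481502 ])]
```

```bash
python3 -m handwheel '[[[-14,-40,0],[0,0,0]],[[-14,-40,0],[0,0,0]],[[-14,-40,0],[0,0,0]],[[-14,-40,0],[0,0,0]],[[-14,-40,0],[0,0,0]],[[-14,-40,0],[0,0,0]],[[-14,-40,0],[0,0,0]],[[-14,-40,0],[0,0,0]],[[-2,-4,0],[0,0,0]],[[0,0,0],[0,0,0]],[[0,0,0],[0,0,0]]]' 0
python3 - <<'E'
from h import *
c=capture('wrist'); save(c,'wrist4'); print(get_obs()['tool_pos'],get_obs()['tcp_rot'])
h=blob(c,proj(c,[436,-320,30]),*BL,R=40); print(proj(c,[436,-320,30]),locate([(c,h)],6,40,20,(436,-320)),cen(h))
E
```

```text
time: 10.28
tool_pos: [436.1, -320.1, 204.8]
tcp_rot: [-3.141, -0.0, 0.383]
contact_force: [-0.1, -0.0, -0.4]
grip_width: 92.0
[ 436.0944677  -320.07356021  204.82449248] [-3.14144520e+00 -1.27871555e-04  3.83293015e-01]
(np.float64(277.50365727775124), np.float64(192.91001576727587)) (array([ 436.86132714, -318.87670428]), array([ 4.35296670e-07, -2.49291162e-07]), [0.9947987370010976]) (array([276.82372663, 191.5106383 ]), 1292.5)
```

View pics/wrist4.png

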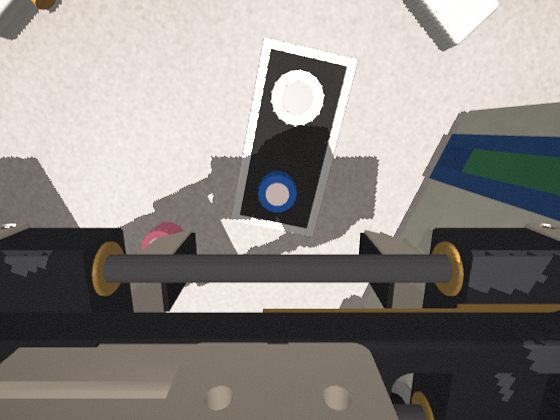

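The blue cap is at (277,191), between the jaw planes. The pink cap is at (160,237) and the instrument on the right starts near (430,130). Before descending I check the clearance to the instrument.

Run:
```python
from h import *
s=capture('side')
b=np.array([436.9,-318.9]); j=np.array([.374,-.927]); p=np.array([.927,.374])
for u,v in((332,115),(370,132),(408,150)):
    q=ray(s,u,v,0)[:2]-b; print(u,v,q,'jaw',q@j,'perp',q@p)
c=capture('wrist')
for u,v in((462,112),(430,150),(395,235)):
  for z in(0,100,150):
    q=ray(c,u,v,z)[:2]-b; print(u,v,z,'jaw',q@j,'perp',q@p)
```

```text
332 115 [ 156.04055844 -216.43167431] jaw 258.9913309421731 perp 63.704151478195506
370 132 [   8.21531504 -182.27156567] jaw 172.0382691966685 perp -60.55396851962137
408 150 [-128.81639068 -146.0600174 ] jaw 87.22030600990412 perp -174.039240668989
462 112 0 jaw 201.77323967699584 perp 82.4255040193909
462 112 100 jaw 142.84590619461378 perp 77.37140146605806
462 112 150 jaw 113.38223945342267 perp 74.84435018939165
430 150 0 jaw 172.02124183678805 perp 41.59561327688177
430 150 100 jaw 121.81136538514448 perp 48.504835675009986
430 150 150 jaw 96.70642715932274 perp 51.95944687407413
395 235 0 jaw 142.4621726463943 perp -59.45039284454304
395 235 100 jaw 100.91322434215897 perp -22.934277449775827
395 235 150 jaw 80.13875019004134 perp -4.676219752392233
```

Clear: the panel is at least 150 mm away along the jaw axis and the body's half width is 95 mm. Descend and grip with TCP z = 32, which puts the tips at 10 mm, above the mat.

```bash
python3 -m handwheel '[[[0.8,1.2,-30],[0,0,0]],[[0,0,-35],[0,0,0]],[[0,0,-35],[0,0,0]],[[0,0,-30],[0,0,0]],[[0,0,-20],[0,0,0]],[[0,0,-13],[0,0,0]],[[0,0,-10],[0,0,0]],[[0,0,0],[0,0,0]],[[0,0,0],[0,0,0]]]' 0
python3 -m handwheel '[[[0,0,0],[0,0,0]],[[0,0,0],[0,0,0]],[[0,0,0],[0,0,0]],[[0,0,0],[0,0,0]],[[0,0,0],[0,0,0]],[[0,0,0],[0,0,0]]]' 1
python3 -m handwheel '[[[0,0,15],[0,0,0]],[[0,0,30],[0,0,0]],[[0,0,35],[0,0,0]],[[0,0,30],[0,0,0]],[[0,0,0],[0,0,0]],[[0,0,0],[0,0,0]]]' 1
python3 - <<'E'
from h import *
c=capture('wrist'); save(c,'wrist5'); o=get_obs(); t=o['tool_pos']; print(t,o['tcp_rot'])
h=blob(c,proj(c,[t[0],t[1],t[2]+8]),*BL,R=40); print(proj(c,[t[0],t[1],t[2]+8]),locate([(c,h)],t[2]-26,t[2]+8,20,t[:2]),cen(h))
E
```

```text
time: 11.55
tool_pos: [436.8, -320.3, 32.4]
tcp_rot: [3.14, -0.001, 0.382]
contact_force: [0.3, -0.3, -0.2]
grip_width: 91.5
time: 12.3
tool_pos: [436.4, -320.0, 31.7]
tcp_rot: [3.142, 0.0, 0.382]
contact_force: [-0.2, 0.7, 0.8]
grip_width: 38.9
time: 13.05
tool_pos: [436.1, -319.7, 141.5]
tcp_rot: [-3.141, 0.0, 0.382]
contact_force: [-0.8, -0.3, -0.6]
grip_width: 38.8
[ 435.94554317 -319.54009011  140.98178571] [-3.14014728e+00  6.94051822e-04  3.81789591e-01]
(np.float64(277.3869534541378), np.float64(273.78277340723736)) (array([ 446.14296655, -315.28628422]), array([-3.02996568e-07, -1.23866243e-07]), [0.23776177106903598]) (array([277.0997077, 243.8490852]), 1539.5)
```

Gripped at 38.8 mm. The held cap is partly hidden by the gripper's rod in the wrist view, so I'll check it from the fixed cameras. Carry it over the stud.

```bash
python3 -m handwheel '[[[7,20.5,0],[0,0,0]],[[14,40,0],[0,0,0]],[[14,40,0],[0,0,0]],[[14,40,0],[0,0,0]],[[14,40,0],[0,0,0]],[[14,40,0],[0,0,0]],[[14,40,0],[0,0,0]],[[14,40,0],[0,0,0]],[[8,24,0],[0,0,0]],[[0,0,-15],[0,0,0]],[[0,0,-15],[0,0,0]],[[0,0,0],[0,0,0]]]' 1
python3 -m handwheel '[[[0,0,0],[0,0,0]],[[0,0,0],[0,0,0]]]' 1
python3 - <<'E'
from h import *
t=get_obs()['tool_pos']; print(t); im=[]
for cam in('scene','side'):
    c=capture(cam); u,v=map(int,proj(c,[549.5,5,85])); im.append(cv2.resize(c['img'][v-40:v+40,u-40:u+40],(400,400),interpolation=cv2.INTER_CUBIC))
    try: h=blob(c,proj(c,[t[0],t[1],t[2]-9]),*BL,R=20); print(cam,cen(h),cv2.boundingRect(h),locate([(c,h)],t[2]-26,t[2]+8,20,t[:2]))
    except Exception as e: print(e)
cv2.imwrite('pics/crop6.png',np.hstack(im)[:,:,::-1])
E
```

```text
time: 14.6
tool_pos: [547.8, 3.9, 109.6]
tcp_rot: [-3.14, 0.004, 0.381]
contact_force: [-1.8, 0.1, 0.0]
grip_width: 38.9
time: 14.85
tool_pos: [549.7, 3.9, 112.2]
tcp_rot: [3.141, -0.001, 0.381]
contact_force: [-0.3, 0.8, -0.4]
grip_width: 38.7
[549.69141807   3.93177258 112.19510477]
Residuals are not finite in the initial point.
attempt to get argmax of an empty sequenceh.py:14: RuntimeWarning: invalid value encountered in divide
  def cen(h): m=cv2.moments(h); return np.array([m['m10'],m['m01']])/m['m00'],m['m00']
```

View pics/crop6.png

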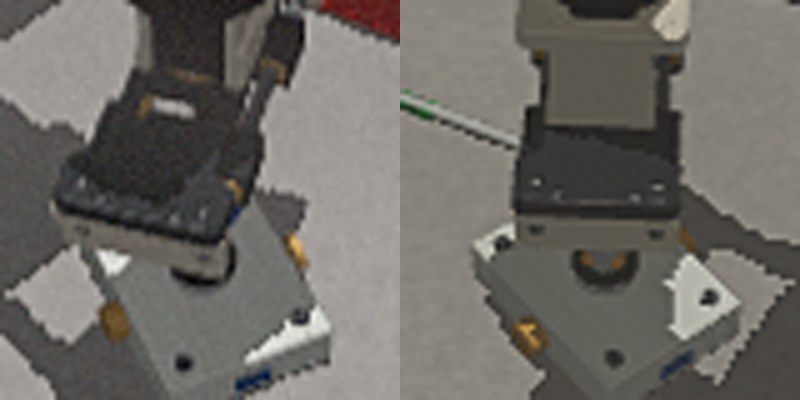

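The fingers hide the cap from both fixed cameras. The stud's seal shows below the gripper at (200,265) in the left crop and (605,265) in the right one. I fit by force, descending around the stud to just above the beads.

```bash
python3 -m handwheel '[[[-0.2,0.8,-8],[0,0,0]],[[0,0,-8],[0,0,0]],[[0,0,-6],[0,0,0]],[[0,0,-6],[0,0,0]],[[0,0,0],[0,0,0]],[[0,0,0],[0,0,0]]]' 1
python3 -m handwheel '[[[0,0,0],[0,0,0]]]' 1
python3 -c "
from h import *
for i in range(4): capture('wrist'); o=get_obs(); print(o['tool_pos'],o['contact_force'],o['moment'])"
```

```text
time: 15.7
tool_pos: [549.4, 5.3, 83.8]
tcp_rot: [3.141, -0.0, 0.382]
contact_force: [0.5, -0.7, -0.1]
grip_width: 38.9
time: 15.82
tool_pos: [549.4, 5.3, 84.0]
tcp_rot: [3.141, -0.0, 0.382]
contact_force: [-1.8, -0.1, -0.8]
grip_width: 39.0
[549.40697249   5.25854551  84.02331823] [-0.73164344 -0.85992032 -0.3470911 ] [-0.015542    0.04411282 -0.02059854]
[549.34391593   5.28448729  83.94540535] [ 1.0676649  -0.1446493   0.81258353] [-0.01167594  0.01394518 -0.04729702]
[549.34379557   5.27419614  83.95130463] [-0.67119389  0.72164893 -0.43625148] [-0.0011021  -0.01191747  0.01149539]
[549.30205875   5.29415294  83.89340221] [ 0.4876131  -0.46433086  0.05805768] [ 0.0301144   0.03200304 -0.01441613]
```

The stud is inside the opening with no side force. Press on in small steps.

```bash
Z='0,0,0'
python3 -m handwheel '[[[0,0,-2],[0,0,0]],[[0,0,-2],[0,0,0]],[[0,0,0],[0,0,0]]]' 1
python3 -m handwheel '[[[0,0,-2],[0,0,0]],[[0,0,0],[0,0,0]]]' 1
python3 -m handwheel '[[[0,0,-2],[0,0,0]],[[0,0,0],[0,0,0]]]' 1
python3 -m handwheel '[[[0,0,-2],[0,0,0]],[[0,0,0],[0,0,0]]]' 1
python3 -m handwheel '[[[0,0,-2],[0,0,0]],[[0,0,0],[0,0,0]]]' 1
```

```text
time: 16.4
tool_pos: [549.2, 5.2, 79.6]
tcp_rot: [3.141, 0.0, 0.382]
contact_force: [-1.0, -0.9, 0.1]
grip_width: 38.8
time: 16.65
tool_pos: [549.5, 4.9, 78.4]
tcp_rot: [3.141, -0.0, 0.382]
contact_force: [-1.8, -1.9, 5.6]
grip_width: 38.7
time: 16.9
tool_pos: [549.6, 5.0, 76.4]
tcp_rot: [3.141, -0.001, 0.382]
contact_force: [-1.2, -0.8, 4.7]
grip_width: 38.6
time: 17.15
tool_pos: [549.1, 5.1, 73.4]
tcp_rot: [3.141, 0.0, 0.382]
contact_force: [0.5, -2.2, -1.1]
grip_width: 39.3
time: 17.4
tool_pos: [548.7, 5.3, 70.7]
tcp_rot: [-3.141, 0.002, 0.382]
contact_force: [0.7, -2.2, -6.3]
grip_width: 39.0
```

The force rose to 5.6 N at TCP 78.4, then dropped to -6.3 N, the beads pulling the cap down. That is the click, at the predicted heights. Now squeeze the seal.

```bash
python3 -m handwheel '[[[0,0,-2],[0,0,0]],[[0,0,0],[0,0,0]],[[0,0,0],[0,0,0]]]' 1
python3 -m handwheel '[[[0,0,-2],[0,0,0]],[[0,0,0],[0,0,0]]]' 1
python3 -m handwheel '[[[0,0,-2],[0,0,0]],[[0,0,0],[0,0,0]]]' 1
python3 -m handwheel '[[[0,0,-2],[0,0,0]],[[0,0,0],[0,0,0]]]' 1
python3 -m handwheel '[[[0,0,-1],[0,0,0]],[[0,0,0],[0,0,0]],[[0,0,0],[0,0,0]]]' 1
```

```text
time: 17.77
tool_pos: [548.8, 5.2, 69.1]
tcp_rot: [-3.141, 0.001, 0.382]
contact_force: [0.9, -4.2, -10.0]
grip_width: 38.9
time: 18.02
tool_pos: [549.1, 5.3, 68.2]
tcp_rot: [3.141, 0.0, 0.382]
contact_force: [-3.4, -3.6, -0.1]
grip_width: 38.7
time: 18.27
tool_pos: [549.3, 5.3, 66.3]
tcp_rot: [3.141, -0.0, 0.382]
contact_force: [-3.4, -1.8, 4.9]
grip_width: 39.0
time: 18.52
tool_pos: [549.4, 5.3, 64.4]
tcp_rot: [3.141, -0.001, 0.382]
contact_force: [-4.3, -2.6, 7.6]
grip_width: 38.8
time: 18.9
tool_pos: [549.4, 5.3, 63.7]
tcp_rot: [3.141, -0.001, 0.382]
contact_force: [-4.7, -2.8, 9.3]
grip_width: 38.7
```

The seal is nearly bottomed. The side force of about 5 N towards -x,-y says I'm slightly off centre, so I relieve it and press until the force climbs against the stud's top.

```bash
python3 -m handwheel '[[[-0.6,-0.3,-1],[0,0,0]],[[0,0,0],[0,0,0]],[[0,0,0],[0,0,0]]]' 1
python3 -m handwheel '[[[0,0,-1],[0,0,0]],[[0,0,0],[0,0,0]],[[0,0,0],[0,0,0]]]' 1
python3 -m handwheel '[[[0,0,-1],[0,0,0]],[[0,0,0],[0,0,0]],[[0,0,0],[0,0,0]]]' 1
```

```text
time: 19.27
tool_pos: [549.4, 5.3, 63.6]
tcp_rot: [3.141, -0.002, 0.382]
contact_force: [-5.6, -1.1, 15.5]
grip_width: 38.9
time: 19.65
tool_pos: [549.5, 5.4, 63.5]
tcp_rot: [3.14, -0.003, 0.382]
contact_force: [-8.8, -1.0, 22.9]
grip_width: 38.8
time: 20.02
tool_pos: [549.5, 5.4, 63.4]
tcp_rot: [3.14, -0.003, 0.382]
contact_force: [-11.3, -0.2, 30.0]
grip_width: 38.8
```

The cap is hard home: TCP stops at 63.4–63.5 against a predicted 63.7, and the push climbs about 7 N per mm. I ease off slightly and check that it's steady.

```bash
python3 -m handwheel '[[[0,0,1],[0,0,0]],[[0,0,0],[0,0,0]],[[0,0,0],[0,0,0]],[[0,0,0],[0,0,0]],[[0,0,0],[0,0,0]],[[0,0,0],[0,0,0]],[[0,0,0],[0,0,0]],[[0,0,0],[0,0,0]]]' 1
python3 - <<'E'
from h import *
im=[]
for cam in('scene','side'):
    c=capture(cam); u,v=map(int,proj(c,[549.5,5,50])); im.append(cv2.resize(c['img'][v-40:v+40,u-40:u+40],(400,400),interpolation=cv2.INTER_CUBIC))
    print([(round(r['score'],2),w(c,r['xyz']).round(1)) for t in('old_cap_mid','wide_cap') for r in spot_in(t,cam)[:1]])
cv2.imwrite('pics/crop7.png',np.hstack(im)[:,:,::-1])
o=get_obs(); print(o['time'],o['tool_pos'],o['contact_force'])
E
```

```text
time: 21.02
tool_pos: [549.5, 5.4, 63.4]
tcp_rot: [3.14, -0.003, 0.382]
contact_force: [-7.7, -0.7, 21.3]
grip_width: 38.7
[(0.53, array([514.1, 282.3,  34.2])), (0.62, array([ 538.2, -303.4,   29.4]))]
[(0.69, array([747. , 262.7,  48. ]))]
21.325 [549.48258447   5.37328687  63.44218213] [-8.06900051 -0.76870702 21.48549245]
```

View pics/crop7.png

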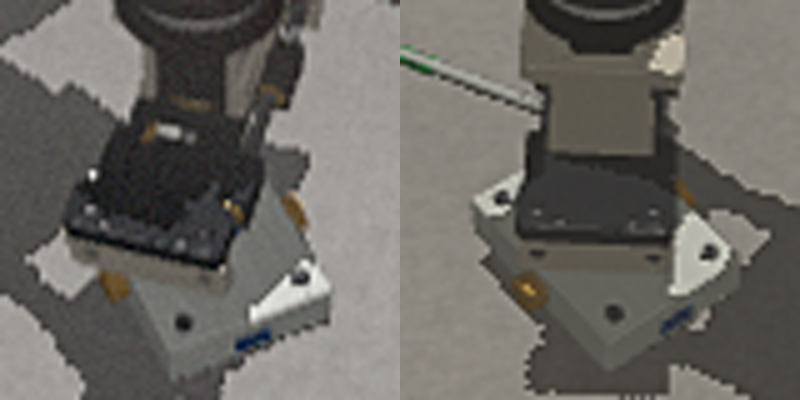

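The gripper is down at the block in both crops, and its fingers hide the cap. The force profile and the hard stop match the given heights, and the push holds steady at about 21 N. Hand in.

```bash
python3 -c "
from h import *
print(bot.close_job()); o=get_obs(); print(o['time'],o['tool_pos'],o['contact_force'])"
```

```text
the job is handed in; nothing more can be done
None
the job is handed in; nothing more can be done
```

I dropped the yellow cap into the red box, clicked the blue cap over the stud and pressed it home, then handed in still gripping and pressing it. Hand-in reports no verdict, so the result itself is unconfirmed.

**Yellow cap:** the side picture after the drop shows it inside the box. The last scene-camera detection puts it at about (514, 282), also inside the box.

**Blue cap:**
- **Click:** the push rose to about 5.6 N in the force readings, slightly below the stated 6–14 N (sampled only every 2 mm). It then reversed to a pull of up to 10 N.
- **Seal:** the push climbed again to about 9 N as the seal squeezed down.
- **Hard stop:** the tool stopped at z = 63.4 mm, against 63.7 mm predicted for fully home. The push was a steady 21 N or so at 21.3 s, shortly before hand-in.

**Checks that failed or were weak:**
- The fingers hid the blue cap from both fixed cameras at the end, so its seating rests on force and height only.
- About 8 N of side force remained while pressing. The tool was within about 1 mm of the measured stud axis and level to 0.003 rad.
- The final side-camera picture gave no yellow-cap reading there: its one detection was at (747, 263), a low-trust result I took as spurious.
- The scene camera found the wide cap within about 1.5 mm of its starting position. I did not measure the bystanders again; no unexpected contact showed in the forces.

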